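# Clamp a mortar prism in the test fixture

## Task

Get the mortar prism ready for its surface-hardness test: push it fully home on the fixture's bed, flat against both the long fence and the end stop, then swing the clamp arm round over it as far as its stop pin lets it go. Then tighten the four-spoke handle clockwise until it comes up hard, and give it one more quarter turn from there, no more. Leave the loose mortar cube, the flat brush and the brass mould where they are.

Things in the scene. Friction and masses are not known exactly. Their poses are not given: they have to be found in the camera images.
- fixture: Bench fixture, fixed; grey bed plate, its top 15 mm above the worktop. Origin on the worktop, below the centre of a prism that is fully home; own x points from the open front to the fence and the clamp post behind it (post axis at x +75, y 0 mm), y along the fence away from the end stop, z up. Bed: x -91 to +115, y -105 to +135 mm.
- fence_face (a point): Middle of the steel fence's working face (fixture x +20, y 0 mm, 35 mm above the worktop). Fence: x 20 to 34, y -90 to +100 mm, top 41 mm above the worktop. A stop pin 8 mm thick stands on it at x +29, y -17.5 mm, top 74 mm above the worktop; it halts the clamp arm.
- stop_face (a point): Middle of the steel end stop's working face (fixture x 0, y -80 mm, 35 mm above the worktop). End stop: y -94 to -80, x -36 to +20 mm, top 41 mm above the worktop.
- prism: Loose grey mortar prism 161 x 41 x 40.5 mm, 0.44 to 0.72 kg, on the bed. Origin at the centre of its underside, x along its length (both ends alike). Starts 18 to 38 mm short of the fence, 15 to 38 mm short of the end stop, up to 0.15 rad askew. Fully home, its origin lies over the fixture's origin, its length along the fixture's y. Slides with 2 to 6 N.
- clamp_arm (a joint): Swing of the clamp arm about the post, rad. 0: on the stop pin, pointing along the fixture's -x across the prism; grows clockwise from above; at 1.57 it points along the fixture's +y, behind the fence. Starts at 1.1 to 1.9 (limit 2.0); about 1 N at the nose moves it and it stays where left. Steel, 27 mm wide, 12 mm thick, round nose 99.5 mm from the post axis.
- clamp_nose (a point): Point on the clamp arm 90 mm from the post axis, mid-thickness. Before tightening the arm's underside is 64 to 66 mm above the worktop; a sprung black pad (22 mm wide, 75 mm from the post axis) stands 8 mm below it, 1 to 2.6 mm clear of the prism's top, which is 55.5 mm above the worktop. Tight, the pad holds the prism down with about 7 N.
- clamp_head: Steel sleeve on the clamp post; carries arm, pad, screw and handle and goes down with the screw until it seats on the dark collar of the post. Origin on the post axis at the height of the arm's underside.
- handle_hub (a point): Centre of the four-spoke handle, on the post axis at the spokes' mid-height (102 to 103.5 mm above the worktop). Dark hub 32 mm wide, its top 11 mm above this point; four level steel spokes 9 mm thick, 90 degrees apart, ending in black balls 15 mm wide centred 53 mm from the axis. 20 mm of free height between spokes and arm.
- spoke_end (a point): Centre of the ball on one of the four spokes (all alike); with handle_hub it tells how the handle stands.
- screw (a joint): Turn of the screw, rad; grows as the handle turns clockwise seen from above. Starts at 0 to 1.0. The clamp head sinks 1.6 mm per rad; at 2.9 it seats hard on the post's collar and the screw stops. Until then the handle turns lightly, with about 0.06 N m (under 2 N at 38 mm from the axis), and stays where it is left.
- nip (a joint): Turn of the handle beyond the point where the clamp head seated hard, rad: 0 while the screw turns lightly; once the screw has stopped it grows as the handle is driven on clockwise against 0.35 N m (9 N at 38 mm from the axis). Stays where it is left and cannot be undone. A quarter turn is 1.57.
- cube: Loose grey mortar cube, 50 mm, left of the fixture. Bystander. Origin at the centre of its underside.
- brush: Loose flat brush, 200 x 40 x 12 mm, right of the fixture. Bystander. Origin at the centre of its underside, x along it.
- mould: Loose round brass mould with three upright lugs, 62 mm wide, 60 mm tall, to the left. Bystander. Origin at the centre of its underside.

How it is judged:
By the outcome, as a careful person would: the job done as asked, in the order asked, and still so for the second after the job is handed in, with the robot touching nothing.
It also fails if it takes over 72 s, if anything falls off the work surface, if the arm or the gripper's body presses on something with over 40 N, if the wrist force passes 120 N, or if a joint passes its speed limit or range.

## Robot

A 6-joint arm with a two-finger parallel gripper is mounted at the origin on a cart in front of the work surface, level with it; the furniture and walls round the work are solid. World frame = base frame: x ahead of the robot, y to its left, z up, the work surface at z = 0. Lengths are in m, angles in rad, forces in N, time in s.
With the tool pointing down it reaches from about 0.275 to 0.825 m from the base axis. Payload 5.2 kg.
Tool frame: the origin (TCP) lies where the fingers leave the gripper's body, on its centre line; the fingertips stand 84 mm ahead of it and the grasp point (between the pads) lies ahead of it (arm.grasp_offset is the z of the grasp point in the tool frame, in m); z points along the fingers, y is the direction in which the jaws open and shut (so a half turn about z gives the same grasp; the last joint's range is limited). The gripper opens to 93 mm and grips with 3 to 60 N. Pads are 15 mm wide; open, the fingers measure 128 mm over their backs; the gripper's body (75 mm by 188 mm) begins 65 mm behind the grasp point.
Start: joints at [1.09, 0.259, 1.535, -0, 1.348, -0.203], TCP at [0.151, 0.529, 0.303] pointing down, gripper open.
Joint ranges: [-3.14, 3.14], [-0.91, 2.08], [0.19, 2.58], [-1.22, 4.36], [0.22, 2.71], [-3.12, 3.12]. Speed limits (rad/s): [2.57, 2.57, 3.14, 3.14, 3.14, 3.14].

## Interface

Orientations are given as a unit quaternion [w, x, y, z].
In Python, from cell import arm gives the robot as it stands.
- The arm moves only by the tool carry_out, never from a script. Its argument "plan" is a list of rows, each a list of 7 numbers: the finger opening in m, from 0 to 0.093, then the shift along the tool's x, y, z in m, then the turn, a rotation vector about the tool's x, y, z in rad. In form: [[hand, x, y, z, wx, wy, wz], ...]. A call has 1 to 5 rows; each row is the pose to reach, as a shift and turn from the pose commanded when the call began, along the tool's axes at that moment; what a row does not reach only later rows make up. A row lasts 1/8 s, in which the tool goes at most 62.5 mm and 10.7 degrees, less where a joint would pass 70% of its speed; a pose out of reach is approached as far as the arm can. A call with a gripper value outside its range is refused whole. The fingers move at their own pace and stop on an object; "grip_force" is the grip in N (left out, the last holds). Time passes only in rows, so rows that repeat a pose let the fingers close. It gives the time, the measured TCP pose, the force and the opening at its end, in the units of the state.
- arm.get_obs(): the state, without advancing time (a new reading comes with each control period).
- arm.read_camera(name): name is "scene" or "top"; returns the picture (480x640x3 uint8, blue, green, red); there is no depth.
- arm.calibration(name): a dict with "fx", "fy", "cx", "cy" (pixels), "origin" and "orientation" of the camera in the world. Camera axes: x right, y down, z forward; pixel columns grow to the right and rows downward; lengths in m; the calibration is good to about 2 mm. A picture is of the moment at which its call begins. calibration takes no time and is no camera call.
- arm.close_job(): hands the job in, once; it reports no verdict.
Trained networks look in the newest picture that a camera, given by its name, has taken for a name from the list of things; names that differ only in an ending like _2 or _b are one class to them, and where a whole thing is asked for, a point or a joint stands for the part that bears it (a point fixed in the world has none). Each returns a list of dicts, best first, with "p" (0 to 1); they miss things now and then, are a little off and sometimes report something else, mostly with a low value. They report only what shows in the picture. A call takes as long as a camera call.
- arm.cut_out(query, camera): "mask" (480x640 bool, what is visible of it) and "box" ([centre column, centre row, width, height] in pixels, round what is visible of it).
The state is a dict: "time_s": time; "qpos": joint angles; "joint_vel": joint speeds; "joint_efforts": joint torques, N m; "ee_pos": TCP position; "orientation": TCP orientation; "wrist_force": force on the tool from outside, world axes, zero at the start; "wrist_torque": the same for the moment, N m; "width": finger opening in m.
Only numpy, scipy, OpenCV 4.12 (cv2) and the standard library are available. Lean on these libraries where they do the work, as an engineer would, in place of code of your own. Each camera call takes 0.05 s, during which the arm holds its last target. There are 200 camera calls.

## Working session

There is one attempt and no reset: what is moved stays moved. The work goes in short steps, Python scripts to look and compute and a tool call to move; the robot and the scene stay as the last step left them, time stands still between calls to the robot, and variables do not carry over. Pictures are saved under pics/ and viewed, about 8 in all and at most 12, crops included, and the job is handed in when it is done.

Besides the shell and the picture viewer there is one more tool, called after "Emit:" by a JSON object that holds its "op" and its "data", one argument or row to a line. carry_out: Moves the arm, as the interface text tells. Its arguments: {"type":"object","properties":{"plan":{"type":"array","items":{"type":"array","items":{"type":"number"}}},"grip_force":{"type":"number"}},"required":["plan"]}

```bash
ls; mkdir -p pics
python3 - <<'E'
from cell import arm
import cv2,numpy as np
o=arm.get_obs();print({k:np.round(v,3) for k,v in o.items()}, arm.grasp_offset)
for c in("scene","top"):
    im=arm.read_camera(c);cv2.imwrite(f"pics/{c}0.png",im);k=arm.calibration(c);print(c,k)
    for q in("fixture","prism","clamp_arm","handle_hub","clamp_head","spoke_end","cube","brush","mould"):
        r=arm.cut_out(q,c);print(q,[(round(d["p"],2),np.round(d["box"])) for d in r[:2]])
E
```

```text
pics
{'time_s': np.float64(0.0), 'qpos': array([ 1.09 ,  0.259,  1.536, -0.   ,  1.348, -0.203]), 'joint_vel': array([-0.001, -0.002, -0.002, -0.   ,  0.001,  0.001]), 'joint_efforts': array([ 0.0000e+00, -4.3730e+01, -2.8399e+01,  7.2000e-02,  4.2000e-02,
       -0.0000e+00]), 'ee_pos': array([0.151, 0.529, 0.302]), 'orientation': array([-0.   ,  0.138,  0.99 , -0.001]), 'wrist_force': array([-0.605,  0.069, -0.246]), 'wrist_torque': array([ 0.001, -0.014, -0.021]), 'width': np.float64(0.093)} 0.0653
scene {'fx': 555.1224513113862, 'fy': 555.1224513113862, 'cx': 323.8886452427893, 'cy': 240.89433974167835, 'origin': array([-0.22854454, -0.67569647,  0.82585229]), 'orientation': array([-0.41374456,  0.81600813, -0.36348711,  0.17556563])}
fixture [(0.81, array([356., 278., 138., 104.]))]
prism [(0.92, array([342., 287.,  67.,  54.]))]
clamp_arm [(0.65, array([364., 243.,  62.,  33.])), (0.56, array([357., 249.,  56.,  19.]))]
handle_hub [(0.84, array([377., 238.,  42.,  26.]))]
clamp_head [(0.66, array([222., 240.,  29.,  30.])), (0.61, array([365., 243.,  58.,  33.]))]
spoke_end [(0
[... 333 characters left out ...]
gin': array([ 0.36433485, -0.00906759,  1.27692062]), 'orientation': array([ 0.05028931, -0.70041906,  0.71105371, -0.03587119])}
fixture [(0.58, array([378., 237., 129., 130.]))]
prism [(0.72, array([378., 262.,  79.,  26.]))]
clamp_arm [(0.61, array([360., 219.,  47.,  25.]))]
handle_hub [(0.76, array([385., 200.,  59.,  60.])), (0.63, array([359., 217.,  38.,  23.]))]
clamp_head [(0.7, array([376., 206.,  72.,  56.]))]
spoke_end [(0.89, array([382., 205.,  56.,  59.])), (0.5, array([357., 218.,  38.,  25.]))]
cube [(0.7, array([296., 286.,  27.,  28.]))]
brush [(0.56, array([463., 235.,  27.,  94.]))]
mould [(0.76, array([216., 293.,  36.,  28.])), (0.26, array([376., 260.,  81.,  29.]))]
```

Run:
```python
import cv2
a=cv2.imread("pics/top0.png")[150:350,190:500];cv2.imwrite("pics/a.png",cv2.resize(a,None,fx=2.58,fy=2.58,interpolation=cv2.INTER_CUBIC))
a=cv2.imread("pics/scene0.png")[190:350,200:440];cv2.imwrite("pics/b.png",cv2.resize(a,None,fx=3.3,fy=3.3,interpolation=cv2.INTER_CUBIC))
```

```text
(no output)
```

View pics/a.png

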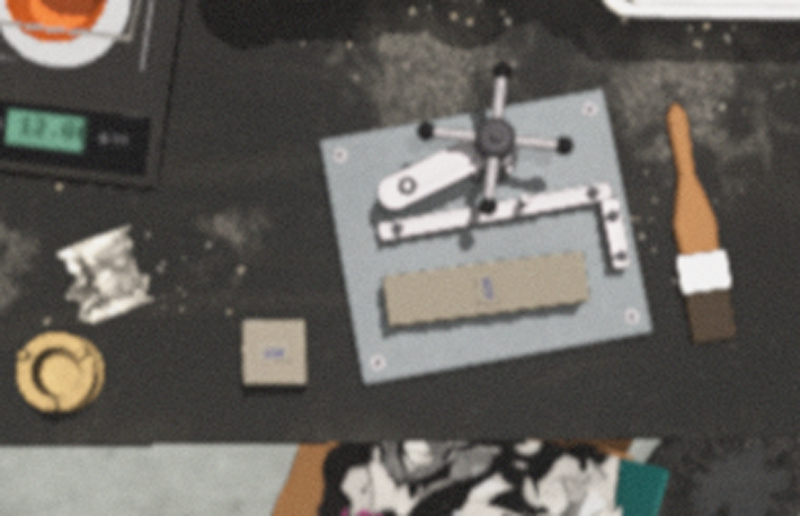

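View pics/b.png

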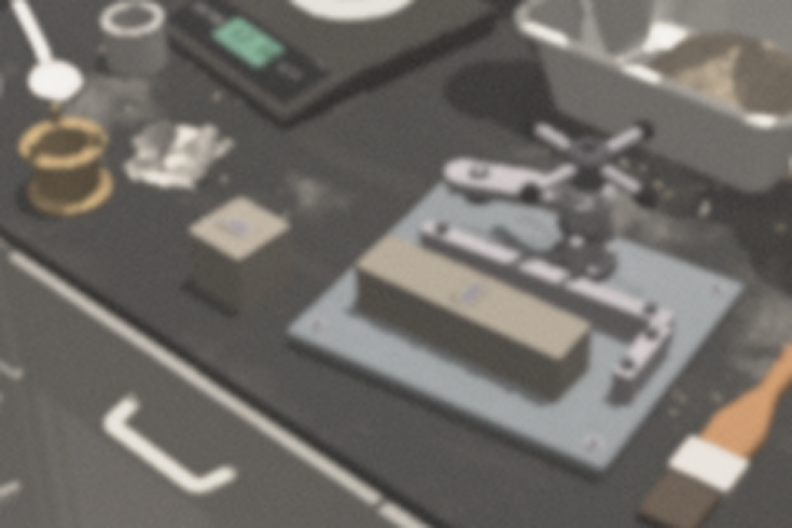

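```bash
cat > h.py <<'E'
from cell import arm
import cv2,numpy as np
from scipy.optimize import least_squares
from scipy.spatial.transform import Rotation as R
def rot(q): return R.from_quat(np.roll(q,-1))
def ray(c,uv,z):
    k=arm.calibration(c);uv=np.atleast_2d(np.asarray(uv,float))
    d=np.c_[(uv[:,0]-k["cx"])/k["fx"],(uv[:,1]-k["cy"])/k["fy"],np.ones(len(uv))]
    d=rot(k["orientation"]).apply(d);o=k["origin"]
    return o+d*((z-o[2])/d[:,2])[:,None]
def proj(c,P):
    k=arm.calibration(c);p=rot(k["orientation"]).inv().apply(np.atleast_2d(P)-k["origin"])
    return np.c_[p[:,0]/p[:,2]*k["fx"]+k["cx"],p[:,1]/p[:,2]*k["fy"]+k["cy"]]
E
python3 - <<'E'
from h import *
top=lambda l:np.array(l)/2.58+[190,150]
sc=lambda l:np.array(l)/3.3+[200,190]
loc=np.array([[115,135],[115,-105],[-91,-105],[-91,135]])/1e3
W=ray("top",top([(320,142),(603,90),(652,330),(365,383)]),.015)[:,:2]
f=lambda p:(np.c_[np.cos(p[2])*loc[:,0]-np.sin(p[2])*loc[:,1],np.sin(p[2])*loc[:,0]+np.cos(p[2])*loc[:,1]]+p[:2]-W).ravel()
s=least_squares(f,[.35,-.1,0]);p=s.x;print("fixture",p,np.round(s.fun*1e3,1))
def tof(P): 
    d=P[:,:2]-p[:2];c,s_=np.cos(p[2]),np.sin(p[2]);return np.round(1e3*np.c_[c*d[:,0]+s_*d[:,1],-s_*d[:,0]+c*d[:,1]],1)
def tow(l,z): l=np.array(l)/1e3;c,s_=np.cos(p[2]),np.sin(p[2]);return np.r_[p[0]+c*l[0]-s_*l[1],p[1]+s_*l[0]+c*l[1],z]
print("hub",tof(ray("top",top([(495,136)]),.114)))
b=ray("top",top([(502,70),(426,130),(488,206),(565,145)]),.103);print("balls",tof(b),np.round(b,4))
h=b.mean(0);print("ballc",tof(h[None]),h,np.hypot(*(b-h)[:,:2].T),np.degrees(np.arctan2(*(b-h)[:,:2].T[::-1])))
print("prismtop",tof(ray("top",top([(384,277),(583,252),(588,298),(390,327)]),.0555)))
print("nose,screw",tof(ray("top",top([(379,196),(407,186)]),.077)))
print("fence",tof(ray("top",top([(376,224),(380,243),(630,266),(613,270),(610,184)]),.041)))
# scene check of bed corners
print("scene pred",np.round((proj("scene",[tow(1e3*l,.015) for l in loc])-[200,190])*3.3))
for c in("top",):
    for q in("prism","clamp_arm"):
        m=arm.cut_out(q,c)[0]["mask"].astype(np.uint8);r=cv2.minAreaRect(cv2.findNonZero(m));bp=cv2.boxPoints(r);print(q,tof(ray(c,bp,.0555 if q=="prism" else .077)))
E
```

```text
fixture [ 0.49492429 -0.1056716   0.16751131] [ 1.8  1.1  2.3 -0.5 -1.8 -1.7 -2.3  1.2]
hub [[75.3  0.9]]
balls [[126.9 -15.4]
 [ 91.5  51.1]
 [ 24.8  15.4]
 [ 60.4 -51.6]] [[ 0.6226 -0.0997  0.103 ]
 [ 0.5766 -0.0401  0.103 ]
 [ 0.5168 -0.0863  0.103 ]
 [ 0.5631 -0.1464  0.103 ]]
ballc [[75.9 -0.1]] [ 0.56977704 -0.0931151   0.103     ] [0.05324843 0.05349271 0.0533945  0.05375089] [ -7.05274472  82.65758768 172.66963904 -97.1859886 ]
prismtop [[-10.3 103. ]
 [-19.4 -55.5]
 [-55.9 -52.2]
 [-50.  105.6]]
nose,screw [[51.2 95.5]
 [55.  72.5]]
fence [[ 34.2 101.4]
 [ 18.5 101. ]
 [-36.2 -92.2]
 [-36.9 -78.2]
 [ 31.7 -89.7]]
scene pred [[445. 171.]
 [744. 281.]
 [602. 467.]
 [282. 328.]]
prism [[ -7.5 104.4]
 [-15.2 -54.2]
 [-57.5 -51.4]
 [-49.9 106.5]]
clamp_arm [[67.8 99.6]
 [89.7 -1.7]
 [59.2 -7.7]
 [37.5 93.3]]
```

```bash
cat >> h.py <<'E'
FX=np.array([.495,-.1057,.1675])
def T(x,y,tipz,jaw):  # fixture mm, deg (jaw dir in fixture frame) -> world pose of TCP
    c,s=np.cos(FX[2]),np.sin(FX[2]);x,y=x/1e3,y/1e3;a=FX[2]+np.radians(jaw)
    P=np.r_[FX[0]+c*x-s*y,FX[1]+s*x+c*y,tipz/1e3+.084]
    Y=np.r_[np.cos(a),np.sin(a),0];Z=np.r_[0,0,-1.];return P,R.from_matrix(np.c_[np.cross(Y,Z),Y,Z])
def rows(ts,hand=.093,start=None):
    if start is None:
        o=arm.get_obs();p0,r0=o["ee_pos"],rot(o["orientation"])
    else: p0,r0=T(*start)
    for t in ts:
        P,r=T(*t);print(t,[hand]+np.round(np.r_[r0.inv().apply(P-p0),(r0.inv()*r).as_rotvec()],4).tolist())
def state():
    o=arm.get_obs();c,s=np.cos(FX[2]),np.sin(FX[2]);d=o["ee_pos"]-np.r_[FX[:2],0]
    Y=rot(o["orientation"]).as_matrix()[:,1];f=lambda v:np.array([c*v[0]+s*v[1],-s*v[0]+c*v[1],v[2]])
    print("t",round(float(o["time_s"]),2),"fix xy tipz",np.round(1e3*(f(d)-[0,0,.084]),1),"jaw",round(float(np.degrees(np.arctan2(Y[1],Y[0])-FX[2])),2),"F(fix)",np.round(f(o["wrist_force"]),1),"Tz",np.round(o["wrist_torque"],3),"q",np.round(o["qpos"],2),"w",round(float(o["width"]),4))
E
python3 -c "
from h import *
state();rows([(-85,25,150,90),(-85,25,22,90),(-22,25,22,90)])"
```

```text
t 1.1 fix xy tipz [-233.6  683.1  218.7] jaw 64.49 F(fix) [ 0.1  0.6 -0.1] Tz [-0.009 -0.076 -0.004] q [ 1.09  0.26  1.54  0.    1.35 -0.2 ] w 0.0933
(-85, 25, 150, 90) [0.093, -0.4176, -0.53, 0.0687, 0.0, -0.0, -0.4453]
(-85, 25, 22, 90) [0.093, -0.4176, -0.53, 0.1967, 0.0, -0.0, -0.4453]
(-22, 25, 22, 90) [0.093, -0.4744, -0.5028, 0.1967, 0.0, -0.0, -0.4453]
```

Emit:
{"op": "carry_out", "data": {
  "plan": [
    [0.093,-0.4176,-0.53,0.0687,0,0,-0.4453],
    [0.093,-0.4176,-0.53,0.0687,0,0,-0.4453],
    [0.093,-0.4176,-0.53,0.0687,0,0,-0.4453],
    [0.093,-0.4176,-0.53,0.0687,0,0,-0.4453],
    [0.093,-0.4176,-0.53,0.0687,0,0,-0.4453]
  ]
}}

```text
time_s: 1.72
ee_pos: [0.267, 0.2463, 0.2721]
orientation: [0.001, -0.084, 0.996, 0.0]
wrist_force: [1.1, -0.4, 0.7]
width: 0.0926
```

```bash
python3 -c "
from h import *
state();rows([(-85,25,150,90),(-85,25,22,90),(-22,25,22,90)])"
```

```text
t 1.73 fix xy tipz [-166.2  385.1  188.1] jaw 90.06 F(fix) [ 1.  -0.6  0.7] Tz [-0.065 -0.031  0.077] q [ 0.44 -0.07  1.98 -0.    1.23 -1.3 ] w 0.0926
(-85, 25, 150, 90) [0.093, -0.0807, -0.3602, 0.0381, 0.0002, 0.0015, 0.001]
(-85, 25, 22, 90) [0.093, -0.0805, -0.3602, 0.1661, 0.0002, 0.0015, 0.001]
(-22, 25, 22, 90) [0.093, -0.1435, -0.3603, 0.1662, 0.0002, 0.0015, 0.001]
```

Emit:
{"op": "carry_out", "data": {
  "plan": [
    [0.093,-0.08,-0.36,0.038,0,0,0],
    [0.093,-0.08,-0.36,0.038,0,0,0],
    [0.093,-0.08,-0.36,0.038,0,0,0],
    [0.093,-0.08,-0.36,0.038,0,0,0],
    [0.093,-0.08,-0.36,0.038,0,0,0]
  ]
}}

```text
time_s: 2.35
ee_pos: [0.3842, -0.0423, 0.2402]
orientation: [0.001, -0.083, 0.997, -0.0]
wrist_force: [1.2, 1.8, -0.0]
width: 0.093
```

```bash
python3 -c "
from h import *
state();rows([(-85,25,22,90),(-22,25,22,90)])"
```

```text
t 2.35 fix xy tipz [-98.7  81.  156.2] jaw 89.95 F(fix) [ 1.5  1.5 -0. ] Tz [ 0.064 -0.008  0.029] q [-0.4   0.02  1.99  0.    1.14 -2.14] w 0.093
(-85, 25, 22, 90) [0.093, -0.0136, -0.0559, 0.1342, -0.0006, 0.0015, -0.0009]
(-22, 25, 22, 90) [0.093, -0.0766, -0.0558, 0.1343, -0.0006, 0.0015, -0.0009]
```

Emit:
{"op": "carry_out", "data": {
  "plan": [
    [0.093,-0.0136,-0.056,0.01,0,0,0],
    [0.093,-0.0136,-0.056,0.05,0,0,0],
    [0.093,-0.0136,-0.056,0.09,0,0,0],
    [0.093,-0.0136,-0.056,0.09,0,0,0]
  ]
}}

```text
time_s: 2.85
ee_pos: [0.4046, -0.0923, 0.1479]
orientation: [-0.003, -0.083, 0.997, 0.002]
wrist_force: [-0.5, 0.2, 0.1]
width: 0.093
```

Run:
```python
from h import *
state();rows([(-85,25,22,90),(-22,25,22,90)])
a=arm.read_camera("top")[170:330,280:480];cv2.imwrite("pics/c.png",cv2.resize(a,None,fx=3.6,fy=3.6,interpolation=cv2.INTER_CUBIC))
```

```text
t 2.85 fix xy tipz [-86.9  28.3  63.9] jaw 89.96 F(fix) [-0.5  0.3  0.1] Tz [ 0.042  0.014 -0.034] q [-0.49  0.2   2.05  0.    0.9  -2.23] w 0.093
(-85, 25, 22, 90) [0.093, -0.0021, -0.0034, 0.0419, 0.004, -0.0051, -0.0007]
(-22, 25, 22, 90) [0.093, -0.0651, -0.0034, 0.0416, 0.004, -0.0051, -0.0007]
```

View pics/c.png

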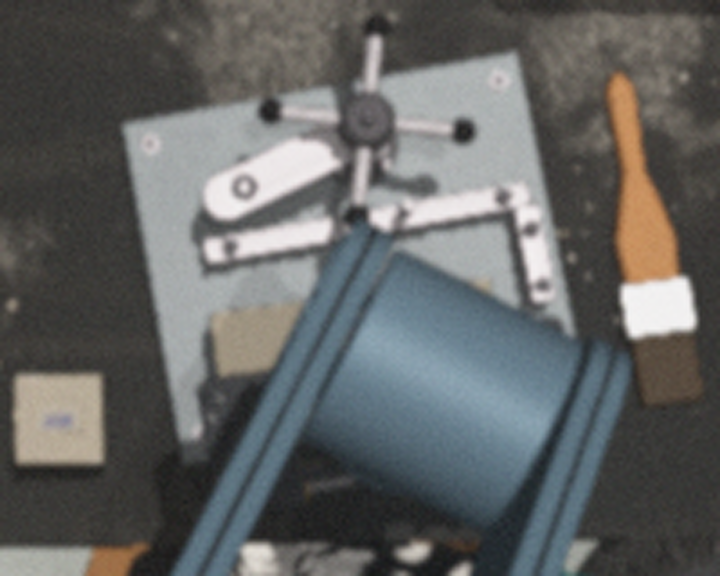

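Emit:
{"op": "carry_out", "data": {
  "plan": [
    [0.093,-0.001,-0.002,0.042,0,0,0],
    [0.093,-0.012,-0.002,0.042,0,0,0],
    [0.093,-0.022,-0.002,0.042,0,0,0],
    [0.093,-0.032,-0.002,0.042,0,0,0],
    [0.093,-0.04,-0.002,0.042,0,0,0]
  ]
}}

```text
time_s: 3.52
ee_pos: [0.4452, -0.0881, 0.1095]
orientation: [-0.002, -0.085, 0.996, -0.0]
wrist_force: [-13.2, -2.7, 12.2]
width: 0.0929
```

```bash
python3 -c "
from h import *
state();rows([(-28,25,22,90)])"
```

```text
t 3.52 fix xy tipz [-46.2  25.7  25.5] jaw 90.12 F(fix) [-13.5  -0.5  12.2] Tz [-0.49   1.962  0.005] q [-0.44  0.33  2.   -0.    0.82 -2.18] w 0.0929
(-28, 25, 22, 90) [0.093, -0.0182, -0.0007, 0.0034, 0.0, -0.0039, 0.0021]
```

Run:
```python
from h import *
a=arm.read_camera("scene")[190:350,240:440];cv2.imwrite("pics/d.png",cv2.resize(a,None,fx=3.7,fy=3.7,interpolation=cv2.INTER_CUBIC));state()
```

```text
t 3.58 fix xy tipz [-45.   25.6  25.5] jaw 90.09 F(fix) [-6.1  0.2  3.1] Tz [0.068 1.094 0.053] q [-0.44  0.33  2.   -0.    0.82 -2.18] w 0.0929
```

View pics/d.png

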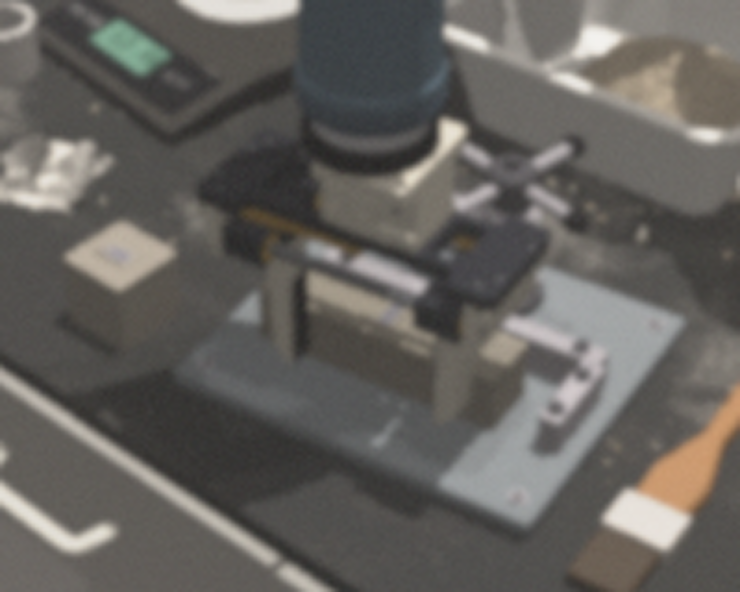

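Emit:
{"op": "carry_out", "data": {
  "plan": [
    [0.093,-0.004,0,0.001,0,0,0],
    [0.093,-0.008,0,0.001,0,0,0],
    [0.093,-0.011,0,0.001,0,0,0],
    [0.093,-0.014,0,0.001,0,0,0],
    [0.093,-0.014,0,0.001,0,0,0]
  ]
}}

```text
time_s: 4.2
ee_pos: [0.4592, -0.0855, 0.1083]
orientation: [-0.001, -0.084, 0.996, 0.0]
wrist_force: [-8.4, 0.5, 6.4]
width: 0.093
```

```bash
python3 -c "
from h import *
state()"
```

```text
t 4.2 fix xy tipz [-31.9  25.9  24.3] jaw 90.08 F(fix) [-8.2  1.9  6.4] Tz [-0.028  1.152  0.051] q [-0.42  0.35  1.97 -0.    0.83 -2.16] w 0.093
```

Emit:
{"op": "carry_out", "data": {
  "plan": [
    [0.093,-0.002,0,0,0,0,0],
    [0.093,-0.003,0,0,0,0,0],
    [0.093,-0.004,0,0,0,0,0],
    [0.093,-0.005,0,0,0,0,0],
    [0.093,-0.005,0,0,0,0,0]
  ]
}}

```text
time_s: 4.82
ee_pos: [0.4634, -0.0848, 0.1083]
orientation: [-0.002, -0.084, 0.996, 0.0]
wrist_force: [-10.7, -2.3, 7.8]
width: 0.0932
```

```bash
python3 -c "
from h import *
state()"
```

```text
t 4.83 fix xy tipz [-27.7  25.9  24.3] jaw 90.08 F(fix) [-10.9  -0.5   7.8] Tz [-0.478  1.669 -0.038] q [-0.42  0.35  1.96 -0.    0.83 -2.16] w 0.0932
```

Emit:
{"op": "carry_out", "data": {
  "plan": [
    [0.093,-0.001,0,0,0,0,0],
    [0.093,-0.002,0,0,0,0,0],
    [0.093,-0.003,0,0,0,0,0],
    [0.093,-0.003,0,0,0,0,0]
  ]
}}

```text
time_s: 5.32
ee_pos: [0.4639, -0.0846, 0.1083]
orientation: [-0.005, -0.084, 0.996, 0.0]
wrist_force: [-21.7, -6.0, 16.5]
width: 0.0927
```

```bash
python3 -c "
from h import *
state()"
```

```text
t 5.33 fix xy tipz [-27.2  26.   24.3] jaw 90.04 F(fix) [-22.4  -2.3  16.5] Tz [-1.755  3.151 -0.942] q [-0.41  0.36  1.95 -0.01  0.84 -2.15] w 0.0927
```

```bash
python3 -c "
from h import *
state();print(ray('top',[[296,286]],.05))
rows([(-50,25.9,24.3,90),(-50,30,90,75),(-35,60,100,60),(-25,100,100,45),(-8,128,100,30)],hand=0.)"
```

```text
t 5.33 fix xy tipz [-27.2  26.   24.3] jaw 90.04 F(fix) [-22.4  -2.3  16.5] Tz [-1.755  3.151 -0.942] q [-0.41  0.36  1.95 -0.01  0.84 -2.15] w 0.0927
[[0.41074387 0.08271832 0.05      ]]
(-50, 25.9, 24.3, 90) [0.0, 0.0228, -0.0001, 0.0002, 0.0013, -0.0094, 0.0008]
(-50, 30, 90, 75) [0.0, 0.0234, 0.0041, -0.0655, 0.0, -0.0096, 0.2626]
(-35, 60, 100, 60) [0.0, 0.0085, 0.0341, -0.0756, -0.0012, -0.0096, 0.5244]
(-25, 100, 100, 45) [0.0, -0.0015, 0.0741, -0.0756, -0.0025, -0.0095, 0.7862]
(-8, 128, 100, 30) [0.0, -0.0185, 0.1021, -0.0758, -0.0038, -0.0092, 1.048]
```

Emit:
{"op": "carry_out", "data": {
  "plan": [
    [0.093,0.023,0,0,0,0,0],
    [0.093,0.024,0.003,-0.06,0,0,0.1],
    [0.0,0.01,0.034,-0.075,0,0,0.28],
    [0.0,0,0.074,-0.075,0,0,0.46],
    [0.0,-0.018,0.102,-0.075,0,0,0.64]
  ]
}}

```text
time_s: 5.95
ee_pos: [0.4696, 0.0207, 0.1844]
orientation: [0.002, 0.237, 0.972, 0.0]
wrist_force: [1.2, -0.1, 0.5]
width: 0.0676
```

```bash
python3 -c "
from h import *
state();rows([(-8,128,100,0),(-8,128,36,0)],hand=0.)"
```

```text
t 5.95 fix xy tipz [ -4.  128.8 100.4] jaw 53.03 F(fix) [ 1.2 -0.3  0.5] Tz [-0.03  -0.052  0.004] q [-0.19  0.23  1.89  0.    1.02 -1.29] w 0.0676
(-8, 128, 100, 0) [0.0, 0.0027, -0.0031, 0.0004, 0.0029, 0.0027, 0.9255]
(-8, 128, 36, 0) [0.0, 0.0029, -0.0032, 0.0644, 0.0029, 0.0027, 0.9255]
```

Emit:
{"op": "carry_out", "data": {
  "plan": [
    [0.0,0.003,-0.003,0,0,0,0.185],
    [0.0,0.003,-0.003,0,0,0,0.37],
    [0.0,0.003,-0.003,0,0,0,0.555],
    [0.0,0.003,-0.003,0,0,0,0.74],
    [0.0,0.003,-0.003,0,0,0,0.925]
  ]
}}

```text
time_s: 6.58
ee_pos: [0.4658, 0.0181, 0.1839]
orientation: [0.001, 0.645, 0.764, 0.001]
wrist_force: [-0.1, -0.7, -1.0]
width: 0.0175
```

```bash
python3 -c "
from h import *
state();rows([(-8,128,36,0),(-8,100,36,0)],hand=0.)"
```

```text
t 6.58 fix xy tipz [ -8.2 126.9  99.9] jaw 0.02 F(fix) [-0.2 -0.6 -1. ] Tz [-0.101  0.059  0.013] q [-0.2   0.23  1.9   0.    1.01 -0.37] w 0.0175
(-8, 128, 36, 0) [0.0, 0.0012, -0.0, 0.0639, 0.0032, 0.001, 0.0004]
(-8, 100, 36, 0) [0.0, -0.0268, -0.0001, 0.0639, 0.0032, 0.001, 0.0004]
```

Emit:
{"op": "carry_out", "data": {
  "plan": [
    [0.0,0.002,0,0.04,0,0,0],
    [0.0,0.002,0,0.064,0,0,0],
    [0.0,-0.005,0,0.064,0,0,0],
    [0.0,-0.012,0,0.064,0,0,0],
    [0.0,-0.019,0,0.064,0,0,0]
  ]
}}

```text
time_s: 7.2
ee_pos: [0.4682, -0.0008, 0.1192]
orientation: [-0.0, 0.644, 0.765, 0.001]
wrist_force: [-1.5, 6.8, 2.3]
width: 0.0003
```

Emit:
{"op": "carry_out", "data": {
  "plan": [
    [0.0,-0.004,0,0,0,0,0],
    [0.0,-0.008,0,0,0,0,0],
    [0.0,-0.011,0,0,0,0,0],
    [0.0,-0.014,0,0,0,0,0],
    [0.0,-0.014,0,0,0,0,0]
  ]
}}

```text
time_s: 7.82
ee_pos: [0.4705, -0.0149, 0.1192]
orientation: [0.0, 0.644, 0.765, 0.001]
wrist_force: [-1.9, 5.4, 1.2]
width: 0.0001
```

```bash
python3 -c "
from h import *
state()"
```

```text
t 7.83 fix xy tipz [-9.  93.7 35.2] jaw 0.29 F(fix) [-1.   5.6  1.2] Tz [ 0.7    0.401 -0.056] q [-0.27  0.33  1.95  0.    0.86 -0.44] w 0.0001
```

Home contact expected at y≈88–89.

Emit:
{"op": "carry_out", "data": {
  "plan": [
    [0.0,-0.002,0,0,0,0,0],
    [0.0,-0.003,0,0,0,0,0],
    [0.0,-0.004,0,0,0,0,0],
    [0.0,-0.005,0,0,0,0,0],
    [0.0,-0.005,0,0,0,0,0]
  ]
}}

```text
time_s: 8.45
ee_pos: [0.4707, -0.0166, 0.1192]
orientation: [-0.002, 0.644, 0.765, 0.002]
wrist_force: [-1.0, 20.7, 7.7]
width: 0.0003
```

Emit:
{"op": "carry_out", "data": {
  "plan": [
    [0.0,-0.001,0,0,0,0,0],
    [0.0,-0.002,0,0,0,0,0],
    [0.0,-0.002,0,0,0,0,0]
  ]
}}

```text
time_s: 8.82
ee_pos: [0.4707, -0.0169, 0.1192]
orientation: [-0.003, 0.644, 0.765, 0.003]
wrist_force: [-0.9, 29.2, 10.6]
width: 0.0004
```

```bash
python3 -c "
from h import *
state()"
```

```text
t 8.82 fix xy tipz [-9.1 91.7 35.2] jaw 0.19 F(fix) [ 3.9 28.9 10.6] Tz [4.89  0.227 0.052] q [-0.28  0.33  1.95  0.01  0.86 -0.46] w 0.0004
```

```bash
python3 -c "
from h import *
state();rows([(-9,103,35,0),(-9,115,110,0),(45,115,140,7),(100,92,140,14),(100,92,140,14)],hand=0.)"
```

```text
t 8.82 fix xy tipz [-9.1 91.7 35.2] jaw 0.19 F(fix) [ 3.9 28.9 10.6] Tz [4.89  0.227 0.052] q [-0.28  0.33  1.95  0.01  0.86 -0.46] w 0.0004
(-9, 103, 35, 0) [0.0, 0.0113, 0.0002, 0.0003, 0.001, -0.0091, 0.0033]
(-9, 115, 110, 0) [0.0, 0.024, 0.0003, -0.0746, 0.001, -0.0091, 0.0033]
(45, 115, 140, 7) [0.0, 0.0241, 0.0543, -0.1045, 0.0016, -0.0091, -0.1189]
(100, 92, 140, 14) [0.0, 0.0009, 0.1092, -0.1047, 0.0021, -0.009, -0.241]
(100, 92, 140, 14) [0.0, 0.0009, 0.1092, -0.1047, 0.0021, -0.009, -0.241]
```

Emit:
{"op": "carry_out", "data": {
  "plan": [
    [0.0,0.011,0,0,0,0,0],
    [0.0,0.024,0,-0.06,0,0,0],
    [0.0,0.024,0.05,-0.105,0,0,-0.12],
    [0.0,0.001,0.108,-0.105,0,0,-0.24],
    [0.0,0.001,0.108,-0.105,0,0,-0.24]
  ]
}}

```text
time_s: 9.45
ee_pos: [0.5819, -0.0039, 0.2245]
orientation: [0.003, 0.547, 0.837, 0.001]
wrist_force: [-0.2, 0.3, 0.2]
width: 0.0005
```

Run:
```python
from h import *
state()
i=arm.read_camera("top");j=arm.read_camera("scene")
a=cv2.resize(i[170:330,290:440],None,fx=2.6,fy=2.6,interpolation=cv2.INTER_CUBIC)
b=cv2.resize(j[220:380,290:440],None,fx=2.6,fy=2.6,interpolation=cv2.INTER_CUBIC)
cv2.imwrite("pics/e.png",np.hstack([a,b]))
```

```text
t 9.45 fix xy tipz [102.7  85.9 140.5] jaw 14.09 F(fix) [-0.1  0.3  0.2] Tz [-0.085  0.066  0.011] q [-0.2   0.37  1.57 -0.    1.19 -0.61] w 0.0005
```

View pics/e.png

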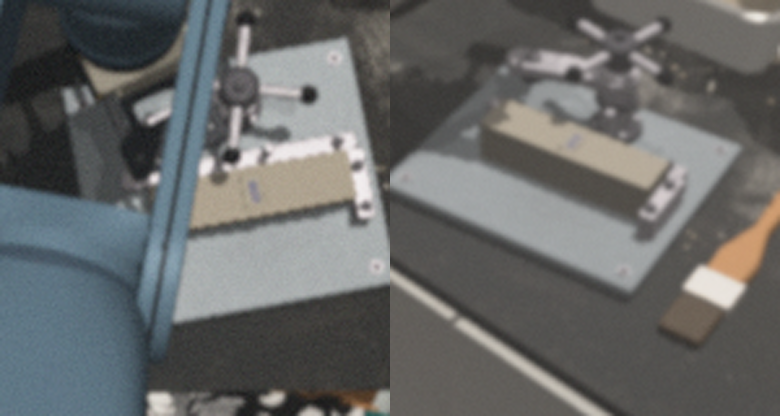

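```bash
python3 -c "
from h import *
rows([(45,60,170,7),(-10,20,170,0),(-60,0,120,0),(-60,0,36,0),(-60,0,36,0)],hand=0.)"
```

```text
(45, 60, 170, 7) [0.0, -0.0138, -0.059, -0.031, -0.0003, 0.0005, 0.1222]
(-10, 20, 170, 0) [0.0, -0.0393, -0.122, -0.031, -0.0003, 0.0005, 0.2444]
(-60, 0, 120, 0) [0.0, -0.0466, -0.1753, 0.019, -0.0003, 0.0005, 0.2444]
(-60, 0, 36, 0) [0.0, -0.0465, -0.1753, 0.103, -0.0003, 0.0005, 0.2444]
(-60, 0, 36, 0) [0.0, -0.0465, -0.1753, 0.103, -0.0003, 0.0005, 0.2444]
```

Emit:
{"op": "carry_out", "data": {
  "plan": [
    [0.0,-0.014,-0.058,-0.03,0,0,0.12],
    [0.0,-0.039,-0.11,-0.03,0,0,0.244],
    [0.0,-0.0465,-0.16,-0.01,0,0,0.244],
    [0.0,-0.0465,-0.175,0.02,0,0,0.244],
    [0.0,-0.0465,-0.175,0.05,0,0,0.244]
  ]
}}

```text
time_s: 10.18
ee_pos: [0.4333, -0.1151, 0.1726]
orientation: [0.0, 0.646, 0.763, -0.0]
wrist_force: [0.8, -1.0, -0.3]
width: 0.0006
```

```bash
python3 -c "
from h import *
state();rows([(-60,0,36,0),(-38,0,36,0)],hand=0.)"
```

```text
t 10.18 fix xy tipz [-62.4   1.   88.6] jaw -0.07 F(fix) [ 0.6 -1.1 -0.3] Tz [-0.033  0.033 -0.016] q [-0.51  0.22  1.95 -0.    0.98 -0.67] w 0.0006
(-60, 0, 36, 0) [0.0, -0.001, 0.0024, 0.0526, -0.0003, 0.0005, -0.0013]
(-38, 0, 36, 0) [0.0, -0.0009, 0.0244, 0.0526, -0.0003, 0.0005, -0.0013]
```

Emit:
{"op": "carry_out", "data": {
  "plan": [
    [0.0,0,0.002,0.04,0,0,0],
    [0.0,0,0.004,0.052,0,0,0],
    [0.0,0,0.012,0.052,0,0,0],
    [0.0,0,0.018,0.052,0,0,0],
    [0.0,0,0.022,0.052,0,0,0]
  ]
}}

```text
time_s: 10.8
ee_pos: [0.459, -0.1115, 0.1221]
orientation: [0.001, 0.645, 0.765, 0.0]
wrist_force: [-0.1, 0.0, -0.4]
width: 0.0005
```

Emit:
{"op": "carry_out", "data": {
  "plan": [
    [0.0,0,0.0015,0,0,0,0],
    [0.0,0,0.003,0,0,0,0],
    [0.0,0,0.003,0,0,0,0]
  ]
}}

```text
time_s: 11.18
ee_pos: [0.4607, -0.1108, 0.121]
orientation: [0.0, 0.645, 0.764, 0.0]
wrist_force: [0.6, -0.4, -0.1]
width: 0.0007
```

```bash
python3 -c "
from h import *
state()"
```

```text
t 11.18 fix xy tipz [-34.6   0.7  37. ] jaw 0.11 F(fix) [ 0.5 -0.5 -0.1] Tz [-0.078  0.013 -0.065] q [-0.47  0.34  1.94 -0.    0.86 -0.64] w 0.0007
```

Emit:
{"op": "carry_out", "data": {
  "plan": [
    [0.0,0,0.0015,0,0,0,0],
    [0.0,0,0.003,0,0,0,0],
    [0.0,0,0.0045,0,0,0,0],
    [0.0,0,0.0045,0,0,0,0]
  ]
}}

```text
time_s: 11.68
ee_pos: [0.4622, -0.1103, 0.1208]
orientation: [-0.003, 0.644, 0.765, -0.002]
wrist_force: [-12.1, -4.9, 11.2]
width: 0.0006
```

```bash
python3 -c "
from h import *
state()"
```

```text
t 11.68 fix xy tipz [-33.1   0.9  36.8] jaw 0.17 F(fix) [-12.7  -2.8  11.2] Tz [-0.827  2.058 -0.086] q [-0.47  0.34  1.93 -0.    0.87 -0.64] w 0.0006
```

```bash
python3 -c "
from h import *
rows([(-60,0,36,0),(-55,10,95,0),(-20,30,140,0),(30,65,150,7),(90,92,150,14)],hand=0.)"
```

```text
(-60, 0, 36, 0) [0.0, -0.0009, -0.0269, 0.001, -0.0069, -0.0011, 0.0029]
(-55, 10, 95, 0) [0.0, 0.0092, -0.0222, -0.058, -0.0069, -0.0011, 0.0029]
(-20, 30, 140, 0) [0.0, 0.0291, 0.0125, -0.1032, -0.0069, -0.0011, 0.0029]
(30, 65, 150, 7) [0.0, 0.064, 0.0625, -0.1135, -0.0068, -0.0015, -0.1193]
(90, 92, 150, 14) [0.0, 0.0908, 0.1226, -0.1139, -0.0067, -0.002, -0.2414]
```

Emit:
{"op": "carry_out", "data": {
  "plan": [
    [0.0,0,-0.02,0,0,0,0],
    [0.0,0.009,-0.022,-0.055,0,0,0],
    [0.0,0.029,0.012,-0.103,0,0,0],
    [0.0,0.064,0.062,-0.113,0,0,-0.12],
    [0.0,0.091,0.122,-0.113,0,0,-0.24]
  ]
}}

```text
time_s: 12.3
ee_pos: [0.5689, -0.0005, 0.2361]
orientation: [0.002, 0.547, 0.837, 0.001]
wrist_force: [0.7, -0.9, -0.5]
width: 0.0006
```

Run:
```python
from h import *
state();rows([(97,94,140,14),(97,94,61,14),(97,94,61,14)],hand=0.)
i=np.mean([arm.read_camera("top") for _ in range(4)],0).mean(2)
c,s=np.cos(FX[2]),np.sin(FX[2])
def prof(pts,z):
    uv=proj("top",[[FX[0]+(c*x-s*y)/1e3,FX[1]+(s*x+c*y)/1e3,z] for x,y in pts]).astype(np.float32)
    return cv2.remap(i.astype(np.float32),uv[:,:1],uv[:,1:],cv2.INTER_LINEAR).ravel().round().astype(int)
ys=np.arange(-100,-60,2)
print(ys)
for x in(-14,-7,0,7,14):print(x,prof([(x,y) for y in ys],.048))
xs=np.arange(-34,42,2);print(xs)
for y in(-70,-55,-40):print(y,prof([(x,y) for x in xs],.048))
```

```text
t 12.3 fix xy tipz [ 90.5  91.4 152.1] jaw 14.04 F(fix) [ 0.5 -1.  -0.5] Tz [-0.134  0.062  0.014] q [-0.2   0.34  1.59  0.    1.21 -0.61] w 0.0006
(97, 94, 140, 14) [0.0, 0.0009, 0.0069, 0.0121, 0.0033, 0.0023, 0.0008]
(97, 94, 61, 14) [0.0, 0.0011, 0.0067, 0.0911, 0.0033, 0.0023, 0.0008]
(97, 94, 61, 14) [0.0, 0.0011, 0.0067, 0.0911, 0.0033, 0.0023, 0.0008]
[-100  -98  -96  -94  -92  -90  -88  -86  -84  -82  -80  -78  -76  -74
  -72  -70  -68  -66  -64  -62]
-14 [ 81 106 144 172 195 219 232 236 237 234 217 186 165 160 160 158 158 160
 160 161]
-7 [ 72 107 147 172 194 225 235 238 238 235 215 183 163 160 159 159 160 160
 160 160]
0 [106 125 152 168 187 217 227 221 215 212 201 180 165 161 161 160 160 161
 161 161]
7 [ 75 106 146 171 179 168 140 113 105 115 135 154 161 160 160 160 160 160
 161 161]
14 [ 76 107 148 175 202 228 234 233 235 232 214 178 164 161 160 161 159 160
 161 160]
[-34 -32 -30 -28 -26 -24 -22 -20 -18 -16 -14 -12 -10  -8  -6  -4  -2   0
   2   4   6   8  10  12  14  16  18  20  22  24  26  28  30  32  34  36
  38  40]
-70 [121 128 129 122 109  91  78  85 121 151 158 160 160 159 160 159 159 160
 161 161 161 159 159 161 161 162 163 165 159 137 119 125 151 169 173 172
 174 176]
-55 [173 172 164 144 113  91  84 101 131 154 160 160 159 158 159 160 160 159
 159 160 160 162 160 160 160 162 167 186 212 228 232 232 229 221 202 183
 176 177]
-40 [170 166 151 124  99  85  80  95 129 154 161 160 160 161 160 161 161 161
 159 160 160 160 160 161 160 160 165 184 211 230 233 232 229 218 197 179
 172 170]
```

Emit:
{"op": "carry_out", "data": {
  "plan": [
    [0.0,0.001,0.007,0.012,0,0,0],
    [0.0,0.001,0.007,0.05,0,0,0],
    [0.0,0.001,0.007,0.089,0,0,0],
    [0.0,0.001,0.007,0.089,0,0,0]
  ]
}}

```text
time_s: 13.0
ee_pos: [0.5704, 0.0016, 0.1417]
orientation: [-0.004, 0.549, 0.835, -0.002]
wrist_force: [-0.7, 0.8, -0.2]
width: 0.0006
```

```bash
cat > arc.py <<'E'
from h import *
import sys
def at(th,off=24,r=85):
    u=np.array([-np.cos(th),np.sin(th)]);t=np.array([np.sin(th),np.cos(th)])
    x,y=np.array([75.5,.5])+r*u+off*t;return (round(x,1),round(y,1),63,round(90-np.degrees(th),1))
state();rows([at(t) for t in map(float,sys.argv[1:])],hand=0.)
E
python3 arc.py 1.3 1.15 1.0 .85 .7
```

```text
t 13.0 fix xy tipz [92.2 93.2 57.7] jaw 13.74 F(fix) [-0.6  0.9 -0.2] Tz [-0.1    0.028  0.012] q [-0.19  0.45  1.68 -0.    1.02 -0.6 ] w 0.0006
(np.float64(75.9), np.float64(88.8), 63, np.float64(15.5)) [0.0, -0.0004, -0.017, -0.0052, -0.0065, -0.0045, -0.0307]
(np.float64(62.7), np.float64(87.9), 63, np.float64(24.1)) [0.0, 0.0018, -0.03, -0.0051, -0.0061, -0.0049, -0.1808]
(np.float64(49.8), np.float64(85.0), 63, np.float64(32.7)) [0.0, 0.0021, -0.0432, -0.0051, -0.0058, -0.0054, -0.3309]
(np.float64(37.4), np.float64(80.2), 63, np.float64(41.3)) [0.0, 0.0004, -0.0564, -0.005, -0.0054, -0.0059, -0.481]
(np.float64(25.9), np.float64(73.6), 63, np.float64(49.9)) [0.0, -0.0033, -0.0691, -0.0049, -0.0049, -0.0063, -0.6311]
```

Emit:
{"op": "carry_out", "data": {
  "plan": [
    [0.0,0,0,-0.005,0,0,0],
    [0.0,0,-0.01,-0.005,0,0,-0.03],
    [0.0,0.0005,-0.02,-0.005,0,0,-0.06],
    [0.0,0.0018,-0.03,-0.005,0,0,-0.18],
    [0.0,0.002,-0.043,-0.005,0,0,-0.33]
  ]
}}

```text
time_s: 13.62
ee_pos: [0.5343, -0.0134, 0.1527]
orientation: [0.002, 0.402, 0.916, 0.001]
wrist_force: [0.7, 2.0, 1.0]
width: 0.0006
```

```bash
python3 arc.py 1.0 .85 .7 .55 .4
python3 - <<'E'
from h import *
a=arm.read_camera("scene")[190:350,270:440];cv2.imwrite("pics/f.png",cv2.resize(a,None,fx=3.5,fy=3.5,interpolation=cv2.INTER_CUBIC))
E
```

```text
t 13.62 fix xy tipz [54.1 84.5 68.7] jaw 33.0 F(fix) [1.  1.9 1. ] Tz [ 0.12  -0.032 -0.024] q [-0.23  0.38  1.77  0.    0.99 -0.98] w 0.0006
(np.float64(49.8), np.float64(85.0), 63, np.float64(32.7)) [0.0, 0.0028, -0.0033, 0.0057, 0.0034, 0.0038, 0.0052]
(np.float64(37.4), np.float64(80.2), 63, np.float64(41.3)) [0.0, 0.0056, -0.0164, 0.0056, 0.0031, 0.004, -0.1449]
(np.float64(25.9), np.float64(73.6), 63, np.float64(49.9)) [0.0, 0.0063, -0.0296, 0.0056, 0.0028, 0.0043, -0.295]
(np.float64(15.6), np.float64(65.4), 63, np.float64(58.5)) [0.0, 0.005, -0.0427, 0.0055, 0.0025, 0.0045, -0.4451]
(np.float64(6.6), np.float64(55.7), 63, np.float64(67.1)) [0.0, 0.0018, -0.0555, 0.0055, 0.0022, 0.0047, -0.5952]
```

View pics/f.png

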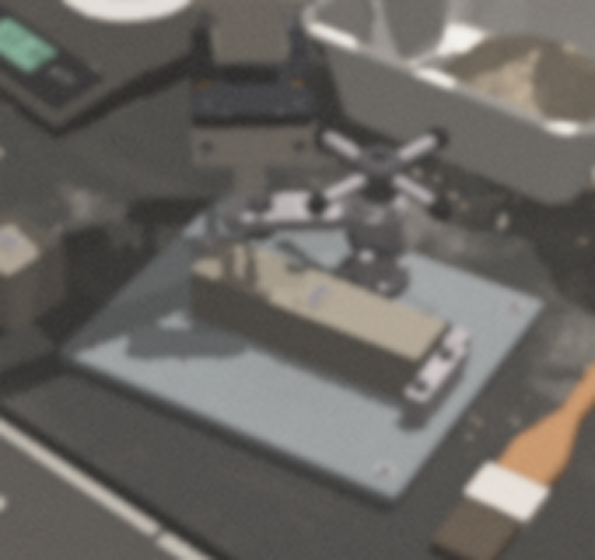

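Emit:
{"op": "carry_out", "data": {
  "plan": [
    [0.0,0.003,-0.004,0.002,0,0,0],
    [0.0,0.0056,-0.0164,0.004,0,0,-0.145],
    [0.0,0.0063,-0.0296,0.004,0,0,-0.295],
    [0.0,0.005,-0.0427,0.004,0,0,-0.445],
    [0.0,0.0018,-0.0555,0.004,0,0,-0.595]
  ]
}}

```text
time_s: 14.3
ee_pos: [0.4914, -0.0495, 0.1467]
orientation: [0.001, 0.117, 0.993, -0.0]
wrist_force: [0.1, 0.1, -0.3]
width: 0.0004
```

```bash
python3 arc.py .4 .3 .2 .1 .05 0
```

```text
t 14.3 fix xy tipz [ 5.8 56.  62.7] jaw 66.95 F(fix) [ 0.1  0.1 -0.3] Tz [ 0.158 -0.118  0.058] q [-0.33  0.33  1.87  0.    0.94 -1.66] w 0.0004
(np.float64(6.6), np.float64(55.7), 63, np.float64(67.1)) [0.0, -0.0008, 0.0, -0.0003, 0.0002, 0.002, -0.0026]
(np.float64(1.4), np.float64(48.5), 63, np.float64(72.8)) [0.0, 0.0011, -0.0086, -0.0003, 0.0001, 0.002, -0.1021]
(np.float64(-3.0), np.float64(40.9), 63, np.float64(78.5)) [0.0, 0.0022, -0.0173, -0.0003, -0.0, 0.002, -0.2016]
(np.float64(-6.7), np.float64(32.9), 63, np.float64(84.3)) [0.0, 0.0025, -0.0261, -0.0003, -0.0001, 0.002, -0.3028]
(np.float64(-8.2), np.float64(28.7), 63, np.float64(87.1)) [0.0, 0.0022, -0.0306, -0.0003, -0.0002, 0.002, -0.3517]
(np.float64(-9.5), np.float64(24.5), 63, np.float64(90.0)) [0.0, 0.0018, -0.035, -0.0003, -0.0002, 0.002, -0.4023]
```

Emit:
{"op": "carry_out", "data": {
  "plan": [
    [0.0,0.001,-0.0086,0,0,0,-0.1],
    [0.0,0.002,-0.0173,0,0,0,-0.2],
    [0.0,0.0025,-0.022,0,0,0,-0.3],
    [0.0,0.0025,-0.026,0,0,0,-0.35],
    [0.0,0.002,-0.029,0,0,0,-0.4]
  ]
}}

```text
time_s: 14.92
ee_pos: [0.4821, -0.0769, 0.1464]
orientation: [-0.0, -0.081, 0.997, 0.0]
wrist_force: [-0.4, 4.1, 0.6]
width: 0.0003
```

```bash
python3 arc.py 0
```

```text
t 14.93 fix xy tipz [-8.  30.6 62.4] jaw 89.66 F(fix) [0.3 4.1 0.6] Tz [0.617 0.25  0.036] q [-0.39  0.32  1.88  0.    0.94 -2.12] w 0.0003
(np.float64(-9.5), np.float64(24.5), 63, np.float64(90.0)) [0.0, 0.0015, -0.0061, -0.0006, 0.0005, -0.0001, -0.006]
```

Emit:
{"op": "carry_out", "data": {
  "plan": [
    [0.0,0,-0.0015,0,0,0,0],
    [0.0,0,-0.003,0,0,0,0],
    [0.0,0,-0.0045,0,0,0,0],
    [0.0,0,-0.0045,0,0,0,0]
  ]
}}

```text
time_s: 15.42
ee_pos: [0.4822, -0.0793, 0.1459]
orientation: [-0.001, -0.08, 0.997, 0.002]
wrist_force: [-1.8, 9.0, 2.4]
width: 0.0007
```

```bash
python3 arc.py 0
```

```text
t 15.43 fix xy tipz [-8.3 28.2 61.9] jaw 89.56 F(fix) [-0.3  9.2  2.4] Tz [1.742 0.183 0.007] q [-0.39  0.32  1.88  0.    0.94 -2.13] w 0.0007
(np.float64(-9.5), np.float64(24.5), 63, np.float64(90.0)) [0.0, 0.0012, -0.0037, -0.0011, 0.0043, -0.0011, -0.0077]
```

Emit:
{"op": "carry_out", "data": {
  "plan": [
    [0.0,0,-0.0015,0,0,0,0],
    [0.0,0,-0.003,0,0,0,0],
    [0.0,0,-0.003,0,0,0,0]
  ]
}}

```text
time_s: 15.8
ee_pos: [0.4822, -0.0809, 0.1457]
orientation: [-0.001, -0.08, 0.997, 0.003]
wrist_force: [-1.6, 14.6, 3.5]
width: 0.0003
```

```bash
python3 arc.py 0; python3 -c "
from h import *
rows([(-8,50,62,90),(-8,55,120,90),(20,30,190,90)],hand=.06)"
```

```text
t 15.8 fix xy tipz [-8.5 26.5 61.7] jaw 89.55 F(fix) [ 0.9 14.7  3.5] Tz [2.617 0.197 0.102] q [-0.4   0.32  1.88  0.01  0.94 -2.13] w 0.0003
(np.float64(-9.5), np.float64(24.5), 63, np.float64(90.0)) [0.0, 0.001, -0.002, -0.0013, 0.0068, -0.0017, -0.0079]
(-8, 50, 62, 90) [0.06, -0.0003, 0.0235, -0.0002, 0.0068, -0.0017, -0.0079]
(-8, 55, 120, 90) [0.06, -0.0001, 0.0289, -0.0581, 0.0068, -0.0017, -0.0079]
(20, 30, 190, 90) [0.06, -0.0282, 0.0046, -0.1283, 0.0068, -0.0017, -0.0079]
```

Emit:
{"op": "carry_out", "data": {
  "plan": [
    [0.0,0,0.012,0,0,0,0],
    [0.0,0,0.025,-0.02,0,0,0],
    [0.06,0.02,0.08,-0.08,0,0,0],
    [0.06,0.04,0.14,-0.12,0,0,0],
    [0.06,0.05,0.19,-0.12,0,0,0]
  ]
}}

```text
time_s: 16.42
ee_pos: [0.4107, 0.0797, 0.2644]
orientation: [0.003, -0.079, 0.997, -0.001]
wrist_force: [2.4, 0.3, -1.1]
width: 0.0257
```

Emit:
{"op": "carry_out", "data": {
  "plan": [
    [0.06,0,0.05,0,0,0,0],
    [0.06,0,0.05,0,0,0,0]
  ]
}}

```text
time_s: 16.68
ee_pos: [0.4011, 0.131, 0.2626]
orientation: [0.001, -0.083, 0.997, 0.0]
wrist_force: [-0.2, -0.9, -0.1]
width: 0.046
```

Run:
```python
from h import *
state()
i=arm.read_camera("top");j=arm.read_camera("scene")
cv2.imwrite("pics/g0.png",i)
a=cv2.resize(i[170:310,315:445],None,fx=3.07,fy=3.07,interpolation=cv2.INTER_CUBIC)
b=cv2.resize(j[210:350,315:445],None,fx=3.07,fy=3.07,interpolation=cv2.INTER_CUBIC)
cv2.imwrite("pics/g.png",np.hstack([a,b]))
```

```text
t 16.68 fix xy tipz [-53.1 249.1 178.6] jaw 89.95 F(fix) [-0.4 -0.8 -0.1] Tz [-0.026  0.014 -0.006] q [ 0.05  0.06  1.88  0.    1.2  -1.69] w 0.046
```

View pics/g.png

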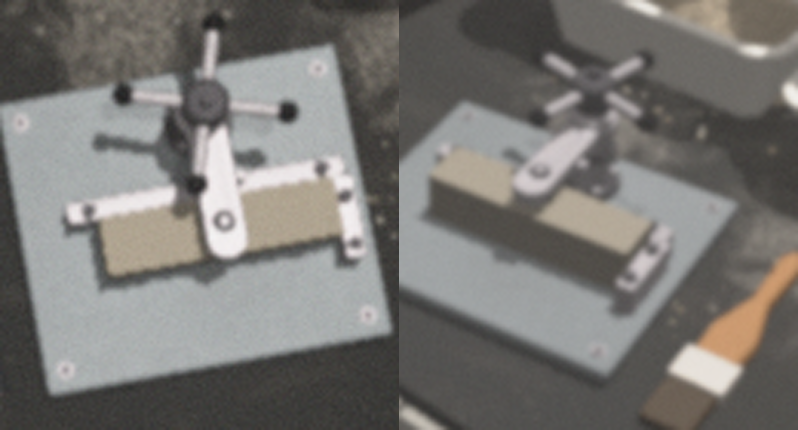

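Run:
```python
from h import *
c,s=np.cos(FX[2]),np.sin(FX[2])
tof=lambda P:np.round(1e3*np.c_[c*(P[:,0]-FX[0])+s*(P[:,1]-FX[1]),-s*(P[:,0]-FX[0])+c*(P[:,1]-FX[1])],1)
t=lambda l:np.array(l)/3.07+[315,170]
b=tof(ray("top",t([(213,20),(122,94),(196,183),(288,111)]),.103));h=b.mean(0);print(b,h,np.degrees(np.arctan2(*(b-h).T[::-1])))
print("screw",tof(ray("top",t([(224,220)]),.077)),"nose",tof(ray("top",t([(227,259)]),.077)))
print("pin",tof(ray("top",t([(238,181)]),.074)), "fence/stop/prism corners")
i=cv2.imread("pics/g0.png").mean(2).astype(np.float32)
def prof(pts,z):
    uv=proj("top",[[FX[0]+(c*x-s*y)/1e3,FX[1]+(s*x+c*y)/1e3,z] for x,y in pts]).astype(np.float32)
    return cv2.remap(i,uv[:,:1],uv[:,1:],cv2.INTER_LINEAR).ravel().round().astype(int)
ys=np.arange(-26,27,2);print(ys)
for x in(-14,-7,8,15):print(x,prof([(x,y) for y in ys],.077))
```

```text
[[128.1 -15.2]
 [ 91.1  51.9]
 [ 25.3  16. ]
 [ 60.5 -51.2]] [76.25   0.375] [ -16.71951785   73.92251032  162.9506264  -106.9816501 ]
screw [[1.  0.4]] nose [[-24.5   3.4]]
pin [[ 25.  -13.9]] fence/stop/prism corners
[-26 -24 -22 -20 -18 -16 -14 -12 -10  -8  -6  -4  -2   0   2   4   6   8
  10  12  14  16  18  20  22  24  26]
-14 [161 160 161 162 163 163 166 183 212 233 239 239 239 240 240 239 239 238
 234 211 154 103  95 117 149 160 162]
-7 [160 161 161 158 160 160 163 190 228 238 239 233 224 219 217 225 234 238
 241 232 177 111  91 112 141 156 163]
8 [162 161 160 159 160 161 172 199 225 232 224 209 193 183 181 188 209 229
 234 215 163 108  96 116 136 137 129]
15 [166 166 163 164 167 168 175 197 227 235 233 232 234 235 236 235 236 237
 237 225 171 107  91  91  94  89  92]
```

```bash
python3 -c "
from h import *
rows([(-53,249,178,90),(75.8,1,170,105),(75.8,1,90,105)],hand=.052)"
```

```text
(-53, 249, 178, 90) [0.052, 0.0004, 0.0025, 0.0, -0.001, 0.0012, -0.0034]
(75.8, 1, 170, 105) [0.052, -0.1293, -0.245, 0.0084, -0.0012, 0.0011, -0.2652]
(75.8, 1, 90, 105) [0.052, -0.1292, -0.2449, 0.0884, -0.0012, 0.0011, -0.2652]
```

Emit:
{"op": "carry_out", "data": {
  "plan": [
    [0.052,-0.129,-0.245,0.008,0,0,-0.265],
    [0.052,-0.129,-0.245,0.008,0,0,-0.265],
    [0.052,-0.129,-0.245,0.008,0,0,-0.265],
    [0.052,-0.129,-0.245,0.008,0,0,-0.265],
    [0.052,-0.129,-0.245,0.008,0,0,-0.265]
  ]
}}

```text
time_s: 17.4
ee_pos: [0.5703, -0.0978, 0.2529]
orientation: [-0.0, -0.21, 0.978, -0.001]
wrist_force: [-0.3, 0.7, -0.4]
width: 0.0518
```

Emit:
{"op": "carry_out", "data": {
  "plan": [
    [0.052,0,0,0,0,0,0],
    [0.052,0,0,0,0,0,0]
  ]
}}

```text
time_s: 17.65
ee_pos: [0.5682, -0.0932, 0.2531]
orientation: [-0.001, -0.211, 0.977, 0.0]
wrist_force: [-1.0, 0.4, -1.2]
width: 0.0518
```

```bash
python3 -c "
from h import *
state();rows([(75.8,1,170,105),(75.8,1,90,105)],hand=.052)"
```

```text
t 17.65 fix xy tipz [7.430e+01 1.000e-01 1.691e+02] jaw 104.81 F(fix) [-1.   0.6 -1.2] Tz [ 0.048  0.03  -0.002] q [-0.36  0.34  1.54 -0.    1.26 -2.35] w 0.0518
(75.8, 1, 170, 105) [0.052, -0.0017, 0.0005, -0.0009, 0.0012, -0.0012, -0.0033]
(75.8, 1, 90, 105) [0.052, -0.0018, 0.0004, 0.0791, 0.0012, -0.0012, -0.0033]
```

Emit:
{"op": "carry_out", "data": {
  "plan": [
    [0.052,-0.0015,0,0.025,0,0,0],
    [0.052,-0.0015,0,0.045,0,0,0],
    [0.052,-0.0015,0,0.065,0,0,0],
    [0.052,-0.0015,0,0.079,0,0,0],
    [0.052,-0.0015,0,0.079,0,0,0]
  ]
}}

```text
time_s: 18.27
ee_pos: [0.5694, -0.091, 0.1739]
orientation: [-0.001, -0.213, 0.977, 0.001]
wrist_force: [0.1, 0.0, -0.6]
width: 0.0518
```

Run:
```python
from h import *
state()
a=arm.read_camera("scene")[180:300,310:450];cv2.imwrite("pics/k.png",cv2.resize(a,None,fx=5,fy=5,interpolation=cv2.INTER_CUBIC));state()
```

```text
t 18.27 fix xy tipz [75.8  2.1 89.9] jaw 104.98 F(fix) [ 0.1  0.  -0.6] Tz [ 0.091  0.039 -0.011] q [-0.35  0.42  1.64  0.    1.09 -2.35] w 0.0518
t 18.32 fix xy tipz [76.4  1.7 90.8] jaw 104.98 F(fix) [ 0.2 -0.2 -0. ] Tz [ 0.019 -0.031 -0.016] q [-0.35  0.42  1.64 -0.    1.09 -2.35] w 0.052
```

View pics/k.png

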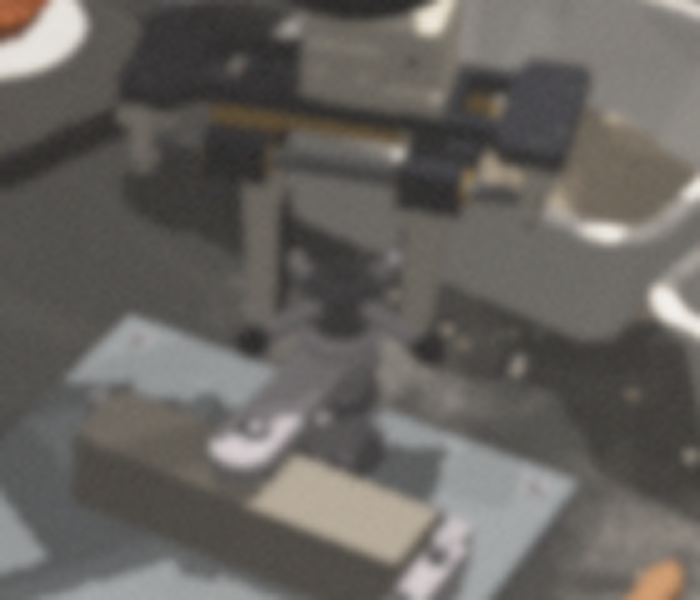

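Emit:
{"op": "carry_out", "data": {
  "plan": [
    [0.052,0,0,0,0,0,0.13],
    [0.052,0,0,0,0,0,0.26],
    [0.052,0,0,0,0,0,0.39],
    [0.052,0,0,0,0,0,0.52],
    [0.052,0,0,0,0,0,0.65]
  ]
}}

```text
time_s: 18.95
ee_pos: [0.5698, -0.0914, 0.1752]
orientation: [-0.0, 0.113, 0.994, 0.0]
wrist_force: [-2.0, 1.4, -1.6]
width: 0.0518
```

```bash
python3 -c "
from h import *
state()"
```

```text
t 18.95 fix xy tipz [76.2  1.6 91.2] jaw 67.48 F(fix) [-1.8  1.7 -1.6] Tz [0.073 0.31  0.037] q [-0.35  0.42  1.64 -0.    1.09 -1.7 ] w 0.0518
```

Emit:
{"op": "carry_out", "data": {
  "plan": [
    [0.052,0,0,0,0,0,0.13],
    [0.052,0,0,0,0,0,0.26],
    [0.052,0,0,0,0,0,0.39],
    [0.052,0,0,0,0,0,0.52],
    [0.052,0,0,0,0,0,0.65]
  ]
}}

```text
time_s: 19.58
ee_pos: [0.57, -0.0911, 0.1753]
orientation: [-0.0, 0.424, 0.906, 0.0]
wrist_force: [-1.3, 0.3, -1.2]
width: 0.052
```

```bash
python3 -c "
from h import *
state()"
```

```text
t 19.57 fix xy tipz [76.4  1.9 91.3] jaw 30.24 F(fix) [-1.2  0.5 -1.2] Tz [0.244 0.253 0.105] q [-0.35  0.42  1.64  0.    1.09 -1.05] w 0.052
```

Emit:
{"op": "carry_out", "data": {
  "plan": [
    [0.052,0,0,0,0,0,0.12],
    [0.052,0,0,0,0,0,0.24],
    [0.052,0,0,0,0,0,0.36],
    [0.052,0,0,0,0,0,0.48],
    [0.052,0,0,0,0,0,0.6]
  ]
}}

```text
time_s: 20.2
ee_pos: [0.5703, -0.0911, 0.1754]
orientation: [-0.0, 0.673, 0.74, 0.0]
wrist_force: [0.4, 1.6, -1.3]
width: 0.0523
```

```bash
python3 -c "
from h import *
state()"
```

```text
t 20.2 fix xy tipz [76.7  1.9 91.4] jaw -4.12 F(fix) [ 0.7  1.5 -1.3] Tz [0.33  0.111 0.078] q [-0.35  0.42  1.64  0.    1.09 -0.45] w 0.0523
```

Emit:
{"op": "carry_out", "data": {
  "plan": [
    [0.052,0,0,0,0,0,0.04],
    [0.052,0,0,0,0,0,0.08],
    [0.052,0,0,0,0,0,0.12],
    [0.052,0,0,0,0,0,0.16],
    [0.052,0,0,0,0,0,0.16]
  ]
}}

```text
time_s: 20.82
ee_pos: [0.5705, -0.0913, 0.1754]
orientation: [0.0, 0.728, 0.686, 0.0]
wrist_force: [-0.4, 2.4, -1.1]
width: 0.0521
```

```bash
python3 -c "
from h import *
state()"
```

```text
t 20.82 fix xy tipz [76.9  1.6 91.4] jaw -13.04 F(fix) [-0.   2.5 -1.1] Tz [0.22  0.049 0.044] q [-0.35  0.42  1.64  0.    1.09 -0.29] w 0.0521
```

Emit:
{"op": "carry_out", "data": {
  "plan": [
    [0.052,0,0,0,0,0,0.05],
    [0.052,0,0,0,0,0,0.05]
  ]
}}

```text
time_s: 21.08
ee_pos: [0.5705, -0.0915, 0.1752]
orientation: [0.0, 0.745, 0.667, 0.0]
wrist_force: [0.5, 2.0, -0.1]
width: 0.0521
```

```bash
python3 -c "
from h import *
state()"
```

```text
t 21.07 fix xy tipz [76.8  1.4 91.2] jaw -15.87 F(fix) [ 0.9  1.9 -0.1] Tz [0.258 0.059 0.102] q [-0.35  0.42  1.64  0.    1.09 -0.24] w 0.0521
```

Emit:
{"op": "carry_out", "data": {
  "plan": [
    [0.052,0,0,0,0,0,0.05],
    [0.052,0,0,0,0,0,0.05]
  ]
}}

```text
time_s: 21.32
ee_pos: [0.5704, -0.0916, 0.175]
orientation: [0.0, 0.761, 0.649, 0.0]
wrist_force: [0.3, 1.4, -0.5]
width: 0.0521
```

```bash
python3 -c "
from h import *
state()"
```

```text
t 21.32 fix xy tipz [76.7  1.3 91. ] jaw -18.71 F(fix) [ 0.5  1.3 -0.5] Tz [0.257 0.106 0.068] q [-0.35  0.42  1.64  0.    1.09 -0.19] w 0.0521
```

Emit:
{"op": "carry_out", "data": {
  "plan": [
    [0.052,0,0,0,0,0,0.05],
    [0.052,0,0,0,0,0,0.05]
  ]
}}

```text
time_s: 21.58
ee_pos: [0.5704, -0.0917, 0.1749]
orientation: [0.0, 0.777, 0.63, 0.0]
wrist_force: [-0.1, 2.1, 0.1]
width: 0.0518
```

```bash
python3 -c "
from h import *
state()"
```

```text
t 21.57 fix xy tipz [76.7  1.2 90.9] jaw -21.56 F(fix) [0.3 2.1 0.1] Tz [0.199 0.076 0.042] q [-0.35  0.42  1.64  0.    1.09 -0.14] w 0.0518
```

Emit:
{"op": "carry_out", "data": {
  "plan": [
    [0.052,0,0,0,0,0,0.05],
    [0.052,0,0,0,0,0,0.05]
  ]
}}

```text
time_s: 21.82
ee_pos: [0.5704, -0.0917, 0.1748]
orientation: [0.0, 0.792, 0.61, 0.0]
wrist_force: [0.3, 1.4, -0.5]
width: 0.052
```

```bash
python3 -c "
from h import *
state()"
```

```text
t 21.82 fix xy tipz [76.7  1.2 90.8] jaw -24.42 F(fix) [ 0.6  1.4 -0.5] Tz [0.195 0.067 0.066] q [-0.35  0.42  1.64 -0.    1.09 -0.09] w 0.052
```

Emit:
{"op": "carry_out", "data": {
  "plan": [
    [0.052,0,0,0,0,0,0.05],
    [0.052,0,0,0,0,0,0.05]
  ]
}}

```text
time_s: 22.08
ee_pos: [0.5704, -0.0917, 0.1747]
orientation: [0.0, 0.807, 0.59, 0.0]
wrist_force: [0.2, 1.5, 0.8]
width: 0.0516
```

```bash
python3 -c "
from h import *
state()"
```

```text
t 22.07 fix xy tipz [76.6  1.2 90.7] jaw -27.28 F(fix) [0.4 1.5 0.8] Tz [0.238 0.166 0.081] q [-0.35  0.42  1.64 -0.    1.09 -0.04] w 0.0516
```

Emit:
{"op": "carry_out", "data": {
  "plan": [
    [0.052,0,0,0,0,0,0.06],
    [0.052,0,0,0,0,0,0.06]
  ]
}}

```text
time_s: 22.32
ee_pos: [0.5703, -0.0918, 0.1747]
orientation: [0.0, 0.825, 0.566, -0.0]
wrist_force: [0.5, 1.1, 1.0]
width: 0.052
```

```bash
python3 -c "
from h import *
state()"
```

```text
t 22.32 fix xy tipz [76.6  1.2 90.7] jaw -30.71 F(fix) [0.7 1.  1. ] Tz [0.183 0.012 0.034] q [-0.35  0.42  1.64 -0.    1.09  0.02] w 0.052
```

Emit:
{"op": "carry_out", "data": {
  "plan": [
    [0.052,0,0,0,0,0,0.06],
    [0.052,0,0,0,0,0,0.06]
  ]
}}

```text
time_s: 22.58
ee_pos: [0.5703, -0.0917, 0.1746]
orientation: [0.0, 0.841, 0.541, -0.0]
wrist_force: [-0.1, 1.8, 0.0]
width: 0.0522
```

```bash
python3 -c "
from h import *
state()"
```

```text
t 22.57 fix xy tipz [76.6  1.2 90.6] jaw -34.13 F(fix) [0.2 1.8 0. ] Tz [0.229 0.037 0.059] q [-0.35  0.42  1.64 -0.    1.09  0.08] w 0.0522
```

Emit:
{"op": "carry_out", "data": {
  "plan": [
    [0.052,0,0,0,0,0,0.06],
    [0.052,0,0,0,0,0,0.06]
  ]
}}

```text
time_s: 22.82
ee_pos: [0.5703, -0.0917, 0.1746]
orientation: [0.0, 0.857, 0.515, -0.0]
wrist_force: [0.2, 2.2, -0.1]
width: 0.0518
```

```bash
python3 -c "
from h import *
state()"
```

```text
t 22.82 fix xy tipz [76.6  1.2 90.6] jaw -37.56 F(fix) [ 0.6  2.1 -0.1] Tz [ 0.216 -0.011  0.084] q [-0.35  0.42  1.64 -0.    1.09  0.14] w 0.0518
```

Emit:
{"op": "carry_out", "data": {
  "plan": [
    [0.052,0,0,0,0,0,0.06],
    [0.052,0,0,0,0,0,0.06]
  ]
}}

```text
time_s: 23.08
ee_pos: [0.5704, -0.0918, 0.1746]
orientation: [0.0, 0.872, 0.489, -0.0]
wrist_force: [0.1, 1.6, 0.1]
width: 0.0521
```

```bash
python3 -c "
from h import *
state()"
```

```text
t 23.07 fix xy tipz [76.6  1.2 90.6] jaw -41.0 F(fix) [0.4 1.5 0.1] Tz [ 0.189 -0.004  0.082] q [-0.35  0.42  1.64 -0.    1.09  0.2 ] w 0.0521
```

Emit:
{"op": "carry_out", "data": {
  "plan": [
    [0.052,0,0,0,0,0,0.06],
    [0.052,0,0,0,0,0,0.06]
  ]
}}

```text
time_s: 23.32
ee_pos: [0.5703, -0.0918, 0.1746]
orientation: [0.0, 0.886, 0.463, -0.0]
wrist_force: [1.1, 2.1, -0.8]
width: 0.0517
```

```bash
python3 -c "
from h import *
state()"
```

```text
t 23.32 fix xy tipz [76.6  1.2 90.6] jaw -44.43 F(fix) [ 1.4  1.9 -0.8] Tz [0.209 0.    0.046] q [-0.35  0.42  1.64 -0.    1.09  0.26] w 0.0517
```

Emit:
{"op": "carry_out", "data": {
  "plan": [
    [0.052,0,0,0,0,0,0.06],
    [0.052,0,0,0,0,0,0.06]
  ]
}}

```text
time_s: 23.58
ee_pos: [0.5703, -0.0918, 0.1746]
orientation: [0.0, 0.9, 0.436, -0.0]
wrist_force: [0.5, 0.9, -1.1]
width: 0.0519
```

```bash
python3 -c "
from h import *
state()"
```

```text
t 23.57 fix xy tipz [76.6  1.2 90.6] jaw -47.87 F(fix) [ 0.7  0.8 -1.1] Tz [ 0.221 -0.111 -0.004] q [-0.35  0.42  1.64 -0.    1.08  0.32] w 0.0519
```

Emit:
{"op": "carry_out", "data": {
  "plan": [
    [0.052,0,0,0,0,0,0.06],
    [0.052,0,0,0,0,0,0.06]
  ]
}}

```text
time_s: 23.82
ee_pos: [0.5706, -0.0915, 0.1747]
orientation: [0.0, 0.912, 0.409, 0.0]
wrist_force: [2.7, 2.4, -1.7]
width: 0.0517
```

```bash
python3 -c "
from h import *
state()"
```

```text
t 23.82 fix xy tipz [77.   1.4 90.7] jaw -51.29 F(fix) [ 3.   1.9 -1.7] Tz [ 0.574 -0.295  0.255] q [-0.35  0.42  1.64  0.    1.08  0.38] w 0.0517
```

Emit:
{"op": "carry_out", "data": {
  "plan": [
    [0.052,0,0,0,0,0,0.06],
    [0.052,0,0,0,0,0,0.06]
  ]
}}

```text
time_s: 24.08
ee_pos: [0.5706, -0.0915, 0.1747]
orientation: [0.0, 0.924, 0.382, 0.0]
wrist_force: [3.3, 3.4, -2.8]
width: 0.0518
```

```bash
python3 -c "
from h import *
state()"
```

```text
t 24.07 fix xy tipz [76.9  1.4 90.7] jaw -54.73 F(fix) [ 3.8  2.8 -2.8] Tz [ 0.603 -0.401  0.244] q [-0.35  0.42  1.64  0.    1.08  0.44] w 0.0518
```

Emit:
{"op": "carry_out", "data": {
  "plan": [
    [0.052,0,0,0,0,0,0.06],
    [0.052,0,0,0,0,0,0.06]
  ]
}}

```text
time_s: 24.32
ee_pos: [0.5705, -0.0915, 0.1747]
orientation: [0.0, 0.935, 0.354, 0.0]
wrist_force: [3.8, 2.8, -1.3]
width: 0.0517
```

```bash
python3 -c "
from h import *
state()"
```

```text
t 24.32 fix xy tipz [76.8  1.4 90.7] jaw -58.18 F(fix) [ 4.2  2.1 -1.3] Tz [ 0.571 -0.422  0.181] q [-0.35  0.42  1.64  0.    1.08  0.5 ] w 0.0517
```

Emit:
{"op": "carry_out", "data": {
  "plan": [
    [0.052,0,0,0,0,0,0.06],
    [0.052,0,0,0,0,0,0.06]
  ]
}}

```text
time_s: 24.58
ee_pos: [0.5705, -0.0916, 0.1747]
orientation: [-0.0, 0.946, 0.325, 0.0]
wrist_force: [3.8, 3.6, -1.8]
width: 0.0521
```

```bash
python3 -c "
from h import *
state()"
```

```text
t 24.57 fix xy tipz [76.8  1.3 90.7] jaw -61.62 F(fix) [ 4.3  2.9 -1.8] Tz [ 0.64  -0.479  0.244] q [-0.35  0.42  1.64  0.    1.08  0.56] w 0.0521
```

Emit:
{"op": "carry_out", "data": {
  "plan": [
    [0.052,0,0,0,0,0,0.12],
    [0.052,0,0,0,0,0,0.24],
    [0.052,0,0,0,0,0,0.36],
    [0.052,0,0,0,0,0,0.48],
    [0.052,0,0,0,0,0,0.6]
  ]
}}

```text
time_s: 25.2
ee_pos: [0.57, -0.0916, 0.1746]
orientation: [-0.0, 1.0, 0.03, -0.0]
wrist_force: [1.6, 3.7, -0.4]
width: 0.0521
```

```bash
python3 -c "
from h import *
state()"
```

```text
t 25.2 fix xy tipz [76.3  1.4 90.6] jaw -96.19 F(fix) [ 2.2  3.4 -0.4] Tz [ 0.688 -0.233  0.386] q [-0.35  0.42  1.64 -0.    1.09  1.16] w 0.0521
```

Emit:
{"op": "carry_out", "data": {
  "plan": [
    [0.052,0,0,0,0,0,0.12],
    [0.052,0,0,0,0,0,0.24],
    [0.052,0,0,0,0,0,0.36],
    [0.052,0,0,0,0,0,0.48],
    [0.052,0,0,0,0,0,0.6]
  ]
}}

```text
time_s: 25.82
ee_pos: [0.5696, -0.0913, 0.1745]
orientation: [-0.0, 0.964, -0.267, -0.001]
wrist_force: [1.9, 4.7, -0.3]
width: 0.0519
```

```bash
python3 -c "
from h import *
state()"
```

```text
t 25.82 fix xy tipz [76.   1.8 90.5] jaw -130.56 F(fix) [ 2.6  4.3 -0.3] Tz [0.879 0.046 0.317] q [-0.35  0.42  1.64  0.    1.09  1.76] w 0.0519
```

Emit:
{"op": "carry_out", "data": {
  "plan": [
    [0.052,0,0,0,0,0,0.05],
    [0.052,0,0,0,0,0,0.09],
    [0.052,0,0,0,0,0,0.13],
    [0.052,0,0,0,0,0,0.165],
    [0.052,0,0,0,0,0,0.165]
  ]
}}

```text
time_s: 26.45
ee_pos: [0.5696, -0.0912, 0.1745]
orientation: [-0.0, 0.939, -0.344, -0.001]
wrist_force: [-0.2, 4.5, 0.7]
width: 0.0519
```

```bash
python3 -c "
from h import *
state()"
```

```text
t 26.45 fix xy tipz [75.9  1.9 90.5] jaw -139.89 F(fix) [0.5 4.5 0.7] Tz [0.905 0.173 0.311] q [-0.35  0.42  1.64  0.    1.09  1.92] w 0.0519
```

Now back the fingers off counter‑clockwise a little, lift straight up, retreat and check.

Emit:
{"op": "carry_out", "data": {
  "plan": [
    [0.052,0,0,0,0,0,-0.1],
    [0.052,0,0,0,0,0,-0.2],
    [0.052,0,0,-0.03,0,0,-0.2],
    [0.052,0,0,-0.08,0,0,-0.2],
    [0.052,0,0,-0.12,0,0,-0.2]
  ]
}}

```text
time_s: 27.08
ee_pos: [0.57, -0.0928, 0.2966]
orientation: [0.001, 0.968, -0.249, 0.0]
wrist_force: [0.6, -0.3, -0.8]
width: 0.052
```

```bash
python3 -c "
from h import *
state();rows([(-80,280,190,-127)],hand=.052)"
```

```text
t 27.07 fix xy tipz [7.610e+01 2.000e-01 2.126e+02] jaw -128.48 F(fix) [ 0.6 -0.4 -0.8] Tz [ 0.017  0.112 -0.035] q [-0.35  0.31  1.48 -0.    1.35  1.72] w 0.052
(-80, 280, 190, -127) [0.052, -0.2963, -0.1219, 0.0221, 0.0019, -0.0009, -0.0259]
```

Emit:
{"op": "carry_out", "data": {
  "plan": [
    [0.052,-0.296,-0.122,0.02,0,0,0],
    [0.052,-0.296,-0.122,0.02,0,0,0],
    [0.052,-0.296,-0.122,0.02,0,0,0],
    [0.052,-0.296,-0.122,0.02,0,0,0],
    [0.052,-0.296,-0.122,0.02,0,0,0]
  ]
}}

```text
time_s: 27.7
ee_pos: [0.3741, 0.152, 0.2754]
orientation: [0.001, 0.968, -0.25, 0.001]
wrist_force: [1.7, 0.5, -0.4]
width: 0.052
```

Emit:
{"op": "carry_out", "data": {
  "plan": [
    [0.052,-0.03,-0.01,0,0,0,0],
    [0.052,-0.03,-0.01,0,0,0,0]
  ]
}}

```text
time_s: 27.95
ee_pos: [0.3526, 0.1755, 0.2754]
orientation: [0.001, 0.969, -0.248, 0.0]
wrist_force: [0.5, 0.2, -0.9]
width: 0.0519
```

Run:
```python
from h import *
state()
i=arm.read_camera("top");j=arm.read_camera("scene")
cv2.imwrite("pics/m0.png",i)
a=cv2.resize(i[170:310,315:445],None,fx=3.07,fy=3.07,interpolation=cv2.INTER_CUBIC)
b=cv2.resize(j[210:350,315:445],None,fx=3.07,fy=3.07,interpolation=cv2.INTER_CUBIC)
cv2.imwrite("pics/m.png",np.hstack([a,b]))
```

```text
t 27.95 fix xy tipz [-93.6 301.  191.4] jaw -128.27 F(fix) [ 0.5  0.1 -0.9] Tz [0.042 0.116 0.001] q [ 0.18 -0.01  1.92 -0.    1.23  2.25] w 0.0519
```

View pics/m.png

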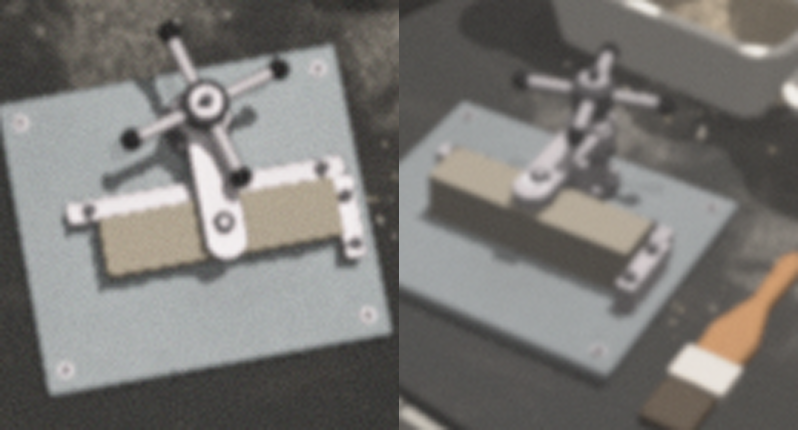

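Run:
```python
from h import *
c,s=np.cos(FX[2]),np.sin(FX[2])
tof=lambda P:1e3*np.c_[c*(P[:,0]-FX[0])+s*(P[:,1]-FX[1]),-s*(P[:,0]-FX[0])+c*(P[:,1]-FX[1])]
t=lambda l:np.array(l)/3.07+[315,170]
b=tof(ray("top",t([(169,30),(280,69),(240,177),(130,139)]),.099));h=b.mean(0);print(b.round(1),h,np.degrees(np.arctan2(*(b-h).T[::-1])).round(1),np.hypot(*(b-h).T))
print("screw",tof(ray("top",t([(224,222)]),.073)))
for q in("cube","brush","mould"):print(q,[(round(d["p"],2),np.round(d["box"])) for d in arm.cut_out(q,"top")[:2]])
```

```text
[[127.7  13.8]
 [ 89.1 -52.1]
 [ 24.4 -12.9]
 [ 61.8  52.1]] [75.7678594   0.21140716] [  14.6  -75.7 -165.6  105.1] [53.71202623 53.97471091 52.99407431 53.74675521]
screw [[0.10316118 0.26088184]]
cube [(0.83, array([297., 285.,  23.,  21.])), (0.65, array([382., 217.,  50.,  75.]))]
brush [(0.88, array([460., 236.,  27.,  93.]))]
mould []
```

```bash
python3 -c "
from h import *
print(arm.close_job())"
```

```text
the job is handed in; nothing more can be done
None
```

The job is handed in at about 28 s of the 72 s allowed: prism home, clamp arm on its stop pin, handle tightened and given about one more quarter turn.

- **Prism:** I pushed it to the fence, then to the end stop, then to the fence again. Each push ended against a hard stop, at about 22, 29 and 13 N. The image brightness profiles show no gap at either face. The end push stopped 3 to 4 mm from where I expected. Camera bias explains about 1.5 mm of that; the images still showed contact.
- **Clamp arm:** I swung it until it stalled at about 15 N. It still gave 1.7 mm over the last 5 N of push. The last pictures show it square across the prism and touching the pin.
- **Handle:** The torque rose from about 0.06 to 0.25 N m within one 3.4 degree step, so the seating point is known to about ±2 degrees. From the middle of that step I turned on 90 degrees, within that ±2 degrees. The total turn seen in the images, 239 degrees, implies a starting screw angle of about 0.3 rad, inside the stated 0 to 1.0.
- **Bystanders:** The cube and brush show where they were, within a few pixels. The mould was not detected in the last picture, possibly hidden by the robot. The arm never went low near it, but I could not confirm its position.

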